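# Wind the dosing cup up to the grinder's spout

### The arm

A 6-joint arm with a two-finger parallel gripper is mounted at the origin on the work surface. World frame = base frame: x ahead of the robot, y to its left, z up, the work surface at z = 0. Lengths are in mm, angles in rad, forces in N, time in s.
With the tool pointing down it reaches from about 300 to 850 mm from the base axis. Payload 4.2 kg.
Tool frame: the origin (TCP) lies between the finger pads; the fingertips stand env.finger_overhang ahead of it and the grasp point (between the pads) lies 2 mm behind it (env.finger_overhang is the distance from the TCP to the fingertips, in mm); y points along the fingers, z is the direction in which the jaws open and shut, and the axes are right-handed (so a half turn about y gives the same grasp; the last joint's range is limited). The gripper opens to 91 mm and grips with 3 to 60 N. Pads are 32 mm wide; open, the fingers measure 118 mm over their backs; the gripper's body (76 mm by 178 mm) begins 60 mm behind the grasp point.
Start: joints at [-1.148, 0.32, 1.565, -0, 1.257, -0.02], TCP at [246.376, -519.558, 230.976] pointing down, gripper open.
Joint ranges: [-3.11, 3.11], [-0.84, 2.01], [0.21, 2.61], [-1.34, 4.49], [0.05, 2.63], [-2.56, 2.56]. Speed limits (rad/s): [2.57, 2.57, 3.14, 3.14, 3.14, 3.14].

### API

Orientations are given as a rotation vector (axis times angle).
In Python, from plant import env gives the robot as it stands.
- The arm moves only by the tool drive_tool, never from a script. Its argument "series" is a list of rows, each a list of 6 numbers: the shift along the world's x, y, z in m, then the turn, a rotation vector about the world's x, y, z in degrees. In form: [[tx, ty, tz, rx, ry, rz], ...]. A call has 1 to 10 rows; each row shifts and turns the commanded pose from where the row before left it; what a row does not reach is not made up. A row lasts 1/8 s, in which the tool goes at most 62.5 mm and 10.7 degrees, less where a joint would pass 70% of its speed; a pose out of reach is approached as far as the arm can. A call is refused whole if a number of a shift passes 0.0625 or a number of a turn 10.7, either way. A call with a gripper value outside its range is refused whole. "jaw" is the gripper's target within -1 to 1 (fully open at 1, half-way at 0, shut at -1), set as the call begins (left out, the last holds). The fingers move at their own pace and stop on an object; "force" is the grip in N (left out, the last holds). Time passes only in rows, so rows that do not move let the fingers close. It gives the time, the measured TCP pose, the force and the opening at its end, in the units of the state.
- env.get_state(): the state, without advancing time (a new reading comes with each control period).
- env.read_camera(name): name is "side" or "top"; returns the picture (384x512x3 uint8, red, green, blue); there is no depth.
- env.camera_model(name): a dict with "intrinsics" (3x3 intrinsics, pixels), "position" and "orientation" of the camera in the world. Camera axes: x right, y down, z forward; pixel columns grow to the right and rows downward; lengths in mm; the calibration is good to about 2 mm. A picture is of the moment at which its call begins. camera_model takes no time and is no camera call.
- env.hand_in(): hands the job in, once; it reports no verdict.
Trained networks look in the newest picture that a camera, given by its name, has taken for a name from the list of things; names that differ only in an ending like _2 or _b are one class to them, and where a whole thing is asked for, a point or a joint stands for the part that bears it (a point fixed in the world has none). Each returns a list of dicts, best first, with "conf" (0 to 1); they miss things now and then, are a little off and sometimes report something else, mostly with a low value. They report only what shows in the picture. A call takes as long as a camera call. They do not tell look-alikes from the thing itself.
- env.look_for(camera, target): "position" ([x, y, z] in mm, in world coordinates, good to about 4 mm: the middle of the surface that is visible of it).
- env.regions_of(camera, target): "pixels" (384x512 bool, what is visible of it).
The state is a dict: "time": time; "q": joint angles; "qvel": joint speeds; "joint_efforts": joint torques, N m; "position": TCP position; "ee_rot": TCP orientation; "force": force on the tool from outside, world axes, zero at the start; "ft_torque": the same for the moment, N m; "gripper_width": opening from 0.0 (shut) to 1.0 (fully open).
Only numpy, scipy, OpenCV 4.12 (cv2) and the standard library are available. Lean on these libraries where they do the work, as an engineer would, in place of code of your own. Each camera call takes 0.05 s, during which the arm holds its last target.

### The job

Bring the dosing cup on the grinder's lift up under the spout: stand whichever canister is in the way of the lift's crank on the cork coaster (set it down, do not drop it), fold the crank's red grip out upright, and only then wind the crank clockwise until the cup's rim is about 1 cm below the spout. Leave the grip folded out; the cup must never touch the spout, nothing may be tipped over, and everything else on the counter stays where it is.

Things in the scene. Friction and masses are not known exactly. Their poses are not given: they have to be found in the camera images.
- station: Cream grinder with lift and crank post, fixed. Origin: foot of the crank axis on the counter; x away from the robot at yaw 0, y towards the lift. Round dark crank post 64 mm across, 95 mm high; crank hub above it 28 mm across, to 116 mm. Cup platform's centre 280 mm along +y; the barrel overhangs from 240 mm along +y, 300 to 450 mm high.
- crank_axis (a point): Point on the vertical axis of the crank, 127 mm above the counter, level with the grip's fold pivot.
- crank (a joint): Crank turn, rad, growing clockwise from above; the arm's direction is the station's yaw (its +x) minus this. Starts -1.3 to 0.7. Each rad raises the platform 10 mm (63 mm a turn). Stays where left (friction 0.08 N m, about 1.5 N at the grip going up). The arm is a flat bar 16 mm wide, underside 107 mm and top 115 mm high, reaching (and sweeping) 92 mm from the axis.
- grip (a joint): Fold of the red grip in rad: 0 = folded flat inwards over the arm towards the axis, 1.57 = standing upright at the arm's end (stop). Starts between 0 and 0.1. Stiff hinge (0.06 N m) that stays where it is left. The hinge axis is horizontal, across the arm.
- grip_pivot (a point): The grip's fold pivot at the outer end of the crank arm, 85 mm from the axis, 127 mm high.
- grip_hold (a point): Point on the middle line of the red round grip, 45 mm from the fold pivot and 15 mm from its free end. The grip is 16 mm in diameter and 60 mm long from the pivot to the end (red from 10 mm on; the red sleeve spins freely about its line). Folded, its line lies 12 mm above the arm's top.
- platform_top (a point): Centre of the top face of the lift's round platform (110 mm across), on which the dosing cup stands. It only moves up and down, with the crank.
- dosing_cup_rim (a point): Centre of the mouth of the loose steel dosing cup (68 mm across, 70 mm tall), at rim height.
- spout_mouth (a point): Centre of the lower end of the black spout tube with an orange band (48 mm across), fixed above the cup; axes upright.
- coaster: Round cork coaster fixed to the counter, 130 mm across, 4 mm thick. Origin: centre of its underside.
- canister_black: Black upright round canister with a flush wooden lid, 60 mm in diameter, 140 mm tall, 0.2 to 0.4 kg, closed. Origin: centre of its underside, z up. One of the three canisters (any) stands about 75 to 105 mm from the crank axis, in the arm's way; the other two stand clear, 145 mm or more from it.
- canister_white: White upright round canister with a flush wooden lid, 60 mm in diameter, 140 mm tall, 0.2 to 0.4 kg, closed. Origin: centre of its underside, z up. One of the three canisters (any) stands about 75 to 105 mm from the crank axis, in the arm's way; the other two stand clear, 145 mm or more from it.
- canister_yellow: Yellow upright round canister with a flush wooden lid, 60 mm in diameter, 140 mm tall, 0.2 to 0.4 kg, closed. Origin: centre of its underside, z up. One of the three canisters (any) stands about 75 to 105 mm from the crank axis, in the arm's way; the other two stand clear, 145 mm or more from it.
- tamper: Bystander: steel tamper, 56 mm in diameter at its foot, 88 mm tall. Origin: centre of its underside.
- milk_jug: Bystander: small metal milk jug, 76 mm in diameter, 95 mm tall, handle at its +y. Origin: centre of its underside.
- brush: Bystander: lying brush, 150 mm long along its x, under 30 mm high. Origin: under its middle.
- spout: The spout tube itself (black, 48 mm across, 110 mm long). Origin: centre of its lower end, the same point as spout_mouth.
- dosing_cup: The dosing cup. Origin: centre of its underside, z up.
Things that resemble listed ones, but are neither listed nor needed, are in the scene too. What is shaped like the canister_yellow but pink is not meant.

How it is judged:
By the outcome, as a careful person would: the job done as asked, in the order asked, and still so for the second after the job is handed in, with the robot touching nothing.
It also fails if it takes over 72 s, if anything falls off the work surface, if the arm or the gripper's body presses on something with over 40 N, if the wrist force passes 120 N, or if a joint passes its speed limit or range.

## Working session

There is one attempt and no reset: what is moved stays moved. The work goes in short steps, Python scripts to look and compute and a tool call to move; the robot and the scene stay as the last step left them, time stands still between calls to the robot, and variables do not carry over. Pictures are saved under pics/ and viewed, and the job is handed in when it is done.

Besides the shell and the picture viewer there is one more tool, called after ">>>" as name([rows], argument=value, ...), one row to a line, values as JSON. drive_tool: Moves the arm, as the interface text tells. Its arguments: {"type":"object","properties":{"series":{"type":"array","items":{"type":"array","items":{"type":"number"}}},"jaw":{"type":"number"},"force":{"type":"number"}},"required":["series"]}

```bash
ls; mkdir -p pics; python3 - <<'E'
from plant import env
import cv2
for c in ("side","top"):
    cv2.imwrite(f"pics/{c}0.png",env.read_camera(c)[:,:,::-1])
    print(env.camera_model(c))
print(env.get_state(), env.finger_overhang)
E
```

```text
pics
{'intrinsics': array([[376.01577666,   0.        , 252.58015385],
       [  0.        , 376.01577666, 192.40864179],
       [  0.        ,   0.        ,   1.        ]]), 'position': array([ 451.61287608, -540.49631918,  642.18610765]), 'orientation': array([-2.29005621,  0.14108691, -0.08886937])}
{'intrinsics': array([[369.0730968 ,   0.        , 256.17497289],
       [  0.        , 369.0730968 , 193.03430505],
       [  0.        ,   0.        ,   1.        ]]), 'position': array([ 351.1904344 ,   43.06076408, 1127.81360357]), 'orientation': array([-2.10850565,  2.13710156, -0.18522986])}
{'time': 0.1, 'q': array([-1.14799344e+00,  3.20192580e-01,  1.56556631e+00, -1.81222020e-05,
        1.25736484e+00, -2.00060144e-02]), 'qvel': array([-0.00059239, -0.002343  , -0.0037379 ,  0.00181314, -0.00125599,
        0.00041935]), 'joint_efforts': array([ 1.05483141e-03, -4.13332486e+01, -2.32509112e+01,  7.29869097e-02,
        4.22093191e-02, -4.46888896e-05]), 'position': array([ 246.19418764, -519.15917006,  230.22104622]), 'ee_rot': array([-0.44516428,  1.97771266, -1.97468092]), 'force': array([ 0.37391271,  0.02519819, -0.95627875]), 'ft_torque': array([ 0.04596423, -0.04103735,  0.02815802]), 'gripper_width': 1.004490461204567} 17.0
```

View pics/side0.png

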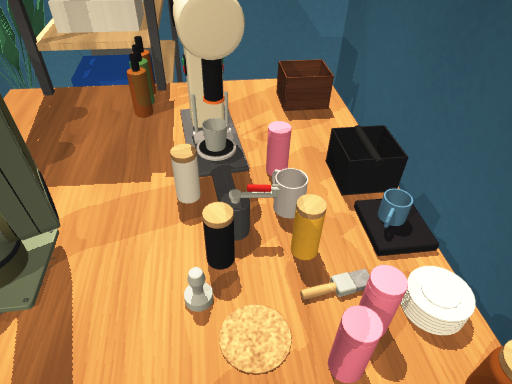

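View pics/top0.png

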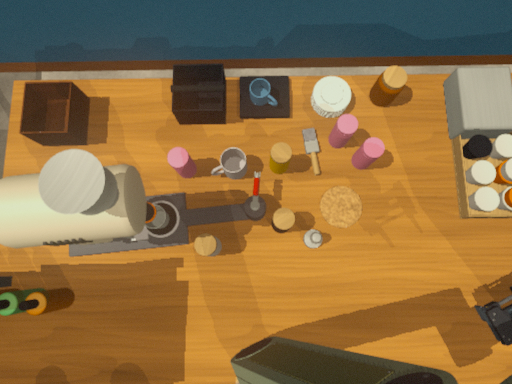

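The side view shows the crank hub near (237,195) with its red grip pointing right to (260,188). The black canister is next to the post at (219,235), yellow at (308,227) and white at (186,173). The coaster is at (255,338) and there are three pink look-alikes. In the top view the hub is at about (254,208), black lid (283,220), yellow lid (280,157), white lid (207,245) and coaster (341,207).

```bash
cat > h.py <<'E'
import numpy as np, cv2
from plant import env
from scipy.spatial.transform import Rotation as R
def ray(c,u,v):
    m=env.camera_model(c); K=m['intrinsics']
    d=R.from_rotvec(m['orientation']).as_matrix()@np.linalg.inv(K)@[u,v,1]
    return m['position'],d
def atz(c,u,v,z):
    p,d=ray(c,u,v); return p+d*(z-p[2])/d[2]
def proj(c,P):
    m=env.camera_model(c); P=np.atleast_2d(P).astype(float)
    X=(P-m['position'])@R.from_rotvec(m['orientation']).as_matrix()
    x=X@m['intrinsics'].T; return x[:,:2]/x[:,2:]
def tri(u1,u2):
    p,d=ray('side',*u1); q,e=ray('top',*u2); d/=np.linalg.norm(d); e/=np.linalg.norm(e)
    s=np.linalg.lstsq(np.c_[d,-e],q-p,rcond=None)[0]
    a,b=p+d*s[0],q+e*s[1]; return (a+b)/2,np.linalg.norm(a-b)
E
python3 - <<'E'
from h import *
np.set_printoptions(precision=1,suppress=True)
for t in "canister_black canister_white canister_yellow coaster crank_axis grip_pivot grip_hold spout_mouth dosing_cup_rim platform_top tamper milk_jug".split():
    for c in ("side","top"):
        for r in env.look_for(c,t)[:3]:
            print(t,c,np.array(r['position']),round(r['conf'],2))
print(env.get_state()['time'])
E
python3 - <<'E'
import cv2
a=cv2.imread('pics/side0.png')[130:280,160:340];cv2.imwrite('pics/c1.png',cv2.resize(a,None,fx=4,fy=4,interpolation=2))
a=cv2.imread('pics/top0.png')[130:280,130:310];cv2.imwrite('pics/c2.png',cv2.resize(a,None,fx=4,fy=4,interpolation=2))
E
```

```text
canister_black side [457.1 -45.4 106.1] 0.69
canister_black top [459.6 -20.7 138.1] 0.85
canister_white side [396.4 161.2  90.4] 0.98
canister_white top [391.6 178.1 140.3] 0.96
canister_yellow side [ 644.5 -291.7  123.4] 0.72
canister_yellow side [ 720.5 -224.4  132. ] 0.64
canister_yellow side [630.6 242.2  98.4] 0.63
canister_yellow top [626.4 256.  140.7] 0.86
canister_yellow top [ 646.9 -268.7  136.1] 0.82
canister_yellow top [ 711.7 -199.7  140.1] 0.8
coaster side [ 511.8 -211.4    2.7] 0.78
coaster top [ 509.8 -211.8    5.7] 0.93
coaster top [473.9 311.7 213.2] 0.53
crank_axis side [472.  312.7 247.2] 0.73
crank_axis side [476.9 295.8 136.5] 0.63
crank_axis top [457.5 341.9 428.1] 0.67
grip_pivot side [544.6  46.  118.4] 0.59
grip_pivot top [530.   44.7 129.6] 0.72
grip_hold side [551.8  41.6 132.5] 0.5
grip_hold side [636.7 -44.7  98.3] 0.3
grip_hold top [462.5 -19.7 138.9] 0.48
grip_hold top [553.9  44.  136.4] 0.42
spout_mouth side [473.8 315.2 248.9] 0.9
spout_mouth top [471.8 310.8 212.5] 0.45
spout_mouth top [ 407.9 -109.5   20.2] 0.21
dosing_cup_rim side [473.8 311.9  97.4] 0.59
dosing_cup_rim top [466.9 326.6  64.1] 0.52
platform_top side [466.2 314.8  44.2] 0.79
platform_top side [549.2  40.9 135. ] 0.68
platform_top top [449.1 315.1  45.3] 0.94
platform_top top [466.4 331.4  59.8] 0.21
tamper side [ 415.  -124.2   25.4] 0.83
tamper top [474.1 331.2  60.2] 0.36
milk_jug side [633.2  96.8  62.7] 0.89
milk_jug side [466.8 319.1  43.9] 0.21
milk_jug top [643.3 115.8  38.1] 0.67
1.3
```

View pics/c1.png

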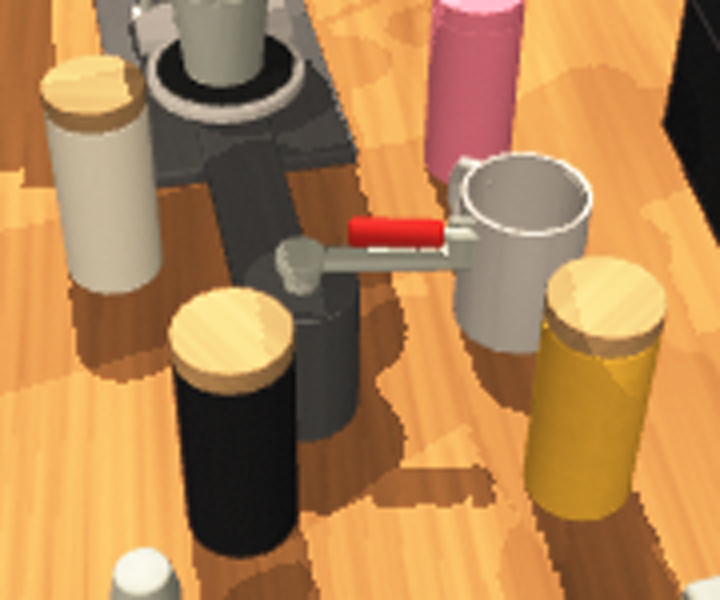

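View pics/c2.png

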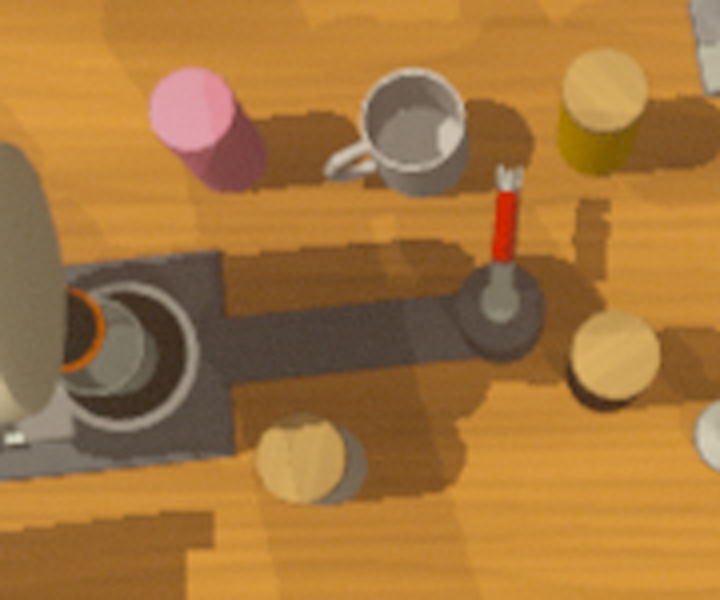

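```bash
python3 - <<'E'
from h import *
np.set_printoptions(precision=1,suppress=True)
print('hub top',atz('top',130+500/4,130+296/4,116),'side',atz('side',160+301/4,130+248/4,116))
def circ(c,t,z,box):
    u,v=box; return atz(c,u,v,z)
print('black lid top',atz('top',130+615/4,130+355/4,140),'side',atz('side',160+232/4,130+332/4,140))
print('yellow lid',atz('top',130+604/4,130+90/4,140),atz('side',160+606/4,130+298/4,140))
print('white lid',atz('top',130+302/4,130+460/4,140),atz('side',160+93/4,130+86/4,140))
print('red ends top z127',atz('top',130+507/4,130+193/4,127),atz('top',130+500/4,130+262/4,127),'fork',atz('top',130+510/4,130+170/4,127))
print('platform ring top',atz('top',130+123/4,130+356/4,38))
for t in ['coaster']:
  for c in('side','top'):
    r=env.regions_of(c,t)[0]; m=r['pixels']; v,u=np.nonzero(m); print(c,atz(c,u.mean(),v.mean(),4),m.sum(),(u.min(),u.max(),v.min(),v.max()))
for t in ['canister_black','milk_jug','tamper','grip']:
  for c in('side','top'):
    for r in env.regions_of(c,t)[:2]:
      m=r['pixels']; v,u=np.nonzero(m); print(t,c,round(r['conf'],2),m.sum(),(u.min(),u.max(),v.min(),v.max()))
s=env.get_state(); print(s['time'],R.from_rotvec(s['ee_rot']).as_matrix())
E
```

```text
hub top [506.2  53.2 116. ] side [503.   55.9 116. ]
black lid top [461.4 -23.7 140. ] side [462.3 -27.8 140. ]
yellow lid [646.  -20.9 140. ] [645.3 -24.6 140. ]
white lid [394.3 185.8 140. ] [395.9 181.8 140. ]
red ends top z127 [576.8  47.4 127. ] [528.2  52.8 127. ] fork [593.1  45.1 127. ]
platform ring top [477.  334.5  38. ]
side [ 510.3 -215.4    4. ] 3887 (np.int64(219), np.int64(290), np.int64(305), np.int64(373))
top [ 511.1 -208.4    4. ] 1432 (np.int64(320), np.int64(362), np.int64(186), np.int64(228))
canister_black side 0.57 1862 (np.int64(202), np.int64(234), np.int64(202), np.int64(269))
canister_black top 0.96 450 (np.int64(271), np.int64(294), np.int64(208), np.int64(233))
milk_jug side 0.88 1261 (np.int64(272), np.int64(307), np.int64(169), np.int64(217))
milk_jug top 0.75 761 (np.int64(212), np.int64(246), np.int64(148), np.int64(179))
tamper side 0.72 990 (np.int64(183), np.int64(212), np.int64(267), np.int64(312))
tamper side 0.66 693 (np.int64(202), np.int64(226), np.int64(118), np.int64(151))
tamper top 0.79 264 (np.int64(304), np.int64(321), np.int64(230), np.int64(248))
grip side 0.49 190 (np.int64(247), np.int64(276), np.int64(184), np.int64(191))
1.8 [[-0.9  0.   0.4]
 [-0.4 -0.  -0.9]
 [ 0.  -1.   0. ]]
```

Candidates for the canister in the way:
- Black, side (219,235) / top (283,220), at about (462,-26). It is 91 mm from the crank axis at about (505,54), so it is the one in the way. The crops confirm this.
- Yellow, side (308,227), about 160 mm from the axis, so clear.
- White, side (186,173), about 170 mm from the axis, so clear.
- The pinks, side (279,148), (383,300) and (355,343), are look-alikes.

I'm moving above the black canister.

>>> drive_tool([
  [0.02,0.045,0,0,0,0],
  [0.022,0.05,0,0,0,0],
  [0.022,0.05,0,0,0,0],
  [0.022,0.05,0,0,0,0],
  [0.022,0.05,0,0,0,0],
  [0.022,0.05,0,0,0,0],
  [0.022,0.05,0,0,0,0],
  [0.022,0.05,0,0,0,0],
  [0.022,0.05,0,0,0,0],
  [0.0196,0.0486,0,0,0,0],
], jaw=1, force=25)

```text
time: 3.05
position: [462.6, -24.2, 231.2]
ee_rot: [-0.444, 1.975, -1.976]
force: [0.4, -0.1, -0.7]
gripper_width: 0.998
```

>>> drive_tool([
  [0,0,-0.02,0,0,0],
  [0,0,0,0,0,0],
])

```text
time: 3.3
position: [461.1, -25.3, 209.9]
ee_rot: [-0.45, 1.977, -1.976]
force: [0.4, -0.1, 0.4]
gripper_width: 1.0
```

```bash
python3 - <<'E'
from h import *
for c in ("side","top"):
    cv2.imwrite(f"pics/{c}1.png",env.read_camera(c)[:,:,::-1])
s=env.get_state();print(s['position'],s['ee_rot'],s['time'],s['q'])
E
```

```text
[461.98412237 -26.24120649 211.30646049] [-0.44426365  1.97613603 -1.97657008] 3.4 [-8.14693445e-02  1.57754690e-01  1.83773568e+00 -2.00620762e-04
  1.14596876e+00  1.04711007e+00]
```

View pics/side1.png

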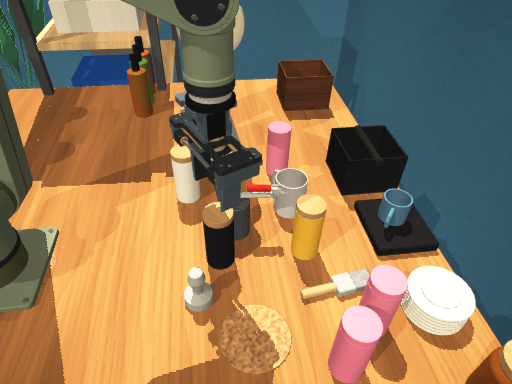

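The gripper sits over the black canister lid (219,214), with one finger on each side. Next I descend and grip.

>>> drive_tool([
  [0,0,-0.03,0,0,0],
  [0,0,-0.03,0,0,0],
  [0,0,-0.03,0,0,0],
  [0,0,-0.025,0,0,0],
  [0,0,0,0,0,0],
])

```text
time: 4.03
position: [461.1, -26.7, 95.4]
ee_rot: [-0.446, 1.979, -1.977]
force: [-0.3, 0.0, 0.3]
gripper_width: 0.995
```

>>> drive_tool([
  [0,0,0,0,0,0],
  [0,0,0,0,0,0],
  [0,0,0,0,0,0],
  [0,0,0,0,0,0],
  [0,0,0,0,0,0],
], jaw=-1, force=25)

```text
time: 4.65
position: [462.3, -25.8, 96.5]
ee_rot: [-0.444, 1.976, -1.976]
force: [-1.3, 1.5, 5.3]
gripper_width: 0.657
```

>>> drive_tool([
  [0,0,0.01,0,0,0],
  [0,0,0.025,0,0,0],
  [0,0,0.025,0,0,0],
  [0.005,-0.0205,0,0,0,0],
  [0.01,-0.038,0,0,0,0],
  [0.012,-0.045,0,0,0,0],
  [0.012,-0.045,0,0,0,0],
  [0.0095,-0.037,0,0,0,0],
  [0,0,0,0,0,0],
])

```text
time: 5.78
position: [510.7, -213.9, 155.5]
ee_rot: [-0.443, 1.977, -1.979]
force: [-0.7, 0.1, -3.2]
gripper_width: 0.656
```

>>> drive_tool([
  [0,0,-0.02,0,0,0],
  [0,0,-0.015,0,0,0],
  [0,0,-0.01,0,0,0],
  [0,0,0,0,0,0],
])

```text
time: 6.28
position: [509.9, -210.8, 110.2]
ee_rot: [-0.447, 1.978, -1.975]
force: [0.8, -0.2, -2.6]
gripper_width: 0.656
```

```bash
python3 - <<'E'
from h import *
for c in ("side","top"):
    cv2.imwrite(f"pics/{c}2.png",env.read_camera(c)[:,:,::-1])
s=env.get_state();print(s['position'],s['ee_rot'],s['time'],s['force'])
E
```

```text
[ 510.8104757  -211.35858455  111.32565388] [-0.44454141  1.97512803 -1.97611774] 6.375 [-0.13228566  0.18534035 -3.14292886]
```

View pics/side2.png

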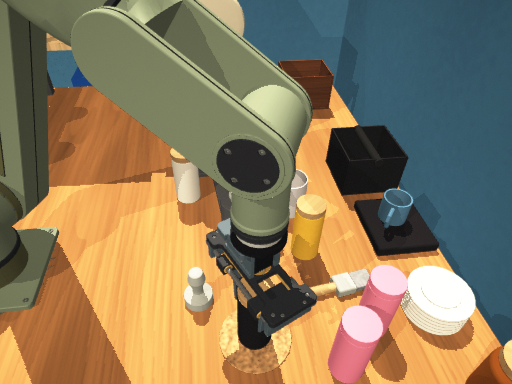

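View pics/top2.png

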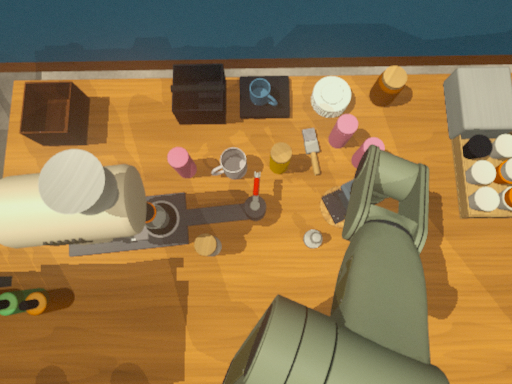

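The canister base at (254,345) is over the middle of the coaster, about 11 mm above it. I'm lowering it gently.

>>> drive_tool([
  [0,0,-0.005,0,0,0],
  [0,0,-0.003,0,0,0],
  [0,0,-0.0015,0,0,0],
  [0,0,0,0,0,0],
])

```text
time: 6.88
position: [510.4, -211.5, 101.4]
ee_rot: [-0.445, 1.976, -1.976]
force: [-0.9, -0.2, -3.3]
gripper_width: 0.656
```

>>> drive_tool([
  [0,0,-0.001,0,0,0],
  [0,0,0,0,0,0],
])

```text
time: 7.12
position: [510.6, -211.5, 100.7]
ee_rot: [-0.444, 1.976, -1.976]
force: [-0.0, -0.1, -1.2]
gripper_width: 0.653
```

>>> drive_tool([
  [0,0,-0.0008,0,0,0],
  [0,0,0,0,0,0],
])

```text
time: 7.38
position: [510.6, -211.5, 100.7]
ee_rot: [-0.444, 1.975, -1.976]
force: [-1.8, 0.9, 6.3]
gripper_width: 0.659
```

Contact: the force went from -3 to +6 N. Releasing and going straight up.

>>> drive_tool([
  [0,0,0,0,0,0],
  [0,0,0,0,0,0],
  [0,0,0,0,0,0],
  [0,0,0,0,0,0],
], jaw=1)

```text
time: 7.88
position: [510.5, -211.5, 99.6]
ee_rot: [-0.445, 1.976, -1.976]
force: [0.4, -0.6, -1.3]
gripper_width: 1.0
```

>>> drive_tool([
  [0,0,0.02,0,0,0],
  [0,0,0.04,0,0,0],
  [0,0,0.05,0,0,0],
  [-0.02,0.04,0.01,0,0,0],
  [-0.02,0.055,0,0,0,-10],
  [-0.02,0.055,0,0,0,-10],
  [0,0.055,0,0,0,-10],
  [0,0,0,0,0,0],
])

```text
time: 8.88
position: [450.7, -8.6, 219.9]
ee_rot: [-0.067, -2.191, 2.19]
force: [-0.8, -1.0, 0.3]
gripper_width: 1.001
```

```bash
python3 - <<'E'
from h import *
np.set_printoptions(precision=2,suppress=True)
for c in ("side","top"):
    cv2.imwrite(f"pics/{c}3.png",env.read_camera(c)[:,:,::-1])
s=env.get_state();print(s['position'],R.from_rotvec(s['ee_rot']).as_matrix(),s['time'],s['q'])
E
```

```text
[451.18 -11.17 219.76] [[-1.    0.   -0.06]
 [ 0.06 -0.   -1.  ]
 [-0.   -1.    0.  ]] 8.975 [-0.05  0.13  1.85 -0.    1.16  1.58]
```

View pics/side3.png

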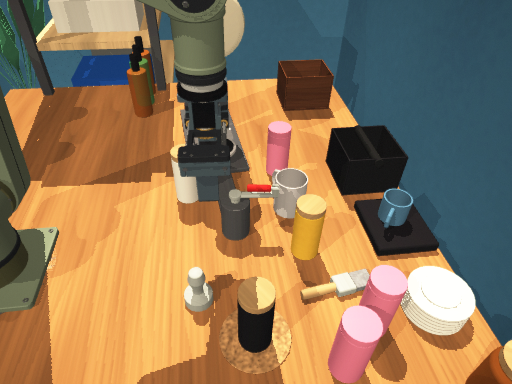

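View pics/top3.png

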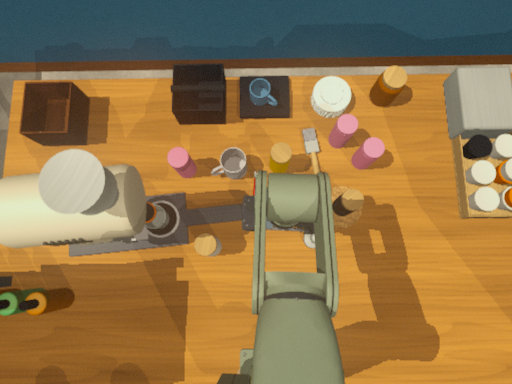

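```bash
python3 - <<'E'
from h import *
np.set_printoptions(precision=1,suppress=True)
for c,f in (("side","pics/side3.png"),("side","pics/side0.png"),("top","pics/top0.png")):
    a=cv2.imread(f).astype(int); b,g,r=a[...,0],a[...,1],a[...,2]
    m=(r>140)&(g<70)&(b<70); m[:165]=0;m[200:]=0;m[:,:240]=0;m[:,300:]=0
    v,u=np.nonzero(m)
    p=np.array([atz(c,x,y,127)[:2] for x,y in zip(u,v)])
    ctr=p.mean(0); w,V=np.linalg.eigh(np.cov((p-ctr).T)); d=V[:,1]*np.sign(V[0,1])
    t=(p-ctr)@d
    print(f,len(u),ctr,np.degrees(np.arctan2(d[1],d[0])),ctr+d*t.min(),ctr+d*t.max(),np.std((p-ctr)@V[:,0]))
a=cv2.imread('pics/side3.png')[120:280,150:330];cv2.imwrite('pics/c3.png',cv2.resize(a,None,fx=4,fy=4,interpolation=2))
E
```

```text
pics/side3.png 160 [551.9  51.1] -7.3442035213662 [527.7  54.2] [576.  48.] 6.228559234669283
pics/side0.png 161 [552.   51.7] -11.405695143232162 [527.6  56.6] [575.8  46.9] 6.302727554078604
pics/top0.png 86 [554.2  50.5] -5.468057679752991 [529.6  52.8] [577.8  48.2] 3.9650393774305353
```

View pics/c3.png

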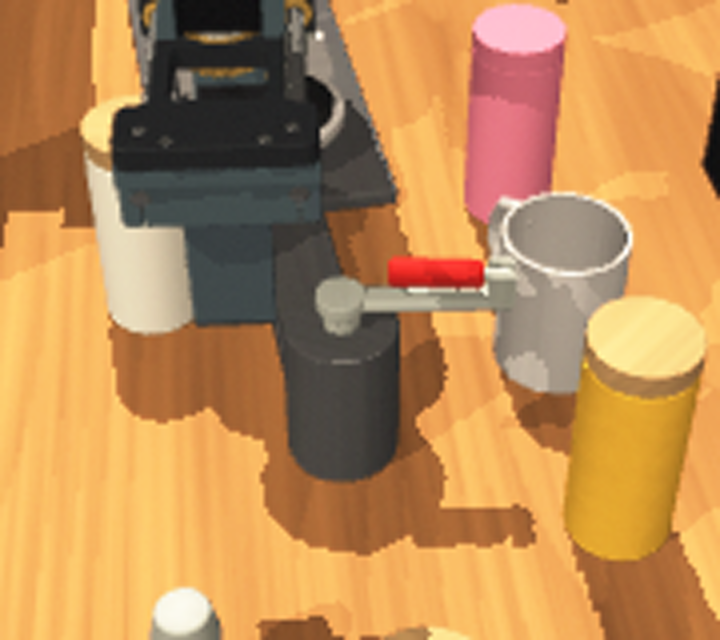

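The black canister stands upright on the coaster at (256,315). The red grip's centre line is at about (553,51), with the arm at -6.2° and the axis at about (504,55.5). I'm moving over the grip, 42 mm from its pivot.

>>> drive_tool([
  [0.03,0.02,0,0,0,-3],
  [0.04,0.025,0,0,0,0],
  [0.0255,0.017,0,0,0,0],
  [0,0,-0.03,0,0,0],
  [0,0,0,0,0,0],
  [0,0,0,0,0,0],
], jaw=0, force=15)

```text
time: 9.72
position: [547.0, 49.7, 190.3]
ee_rot: [-0.129, -2.16, 2.16]
force: [-0.2, 0.3, 0.1]
gripper_width: 0.497
```

```bash
python3 - <<'E'
from h import *
np.set_printoptions(precision=3,suppress=True)
cv2.imwrite(f"pics/s4.png",cv2.resize(env.read_camera('side')[100:260,150:350,::-1],None,fx=4,fy=4))
s=env.get_state();print(s['position'],R.from_rotvec(s['ee_rot']).as_matrix(),s['time'],s['gripper_width'])
E
```

```text
[547.195  49.888 190.716] [[-0.993  0.002 -0.119]
 [ 0.119 -0.    -0.993]
 [-0.002 -1.    -0.   ]] 9.775 0.5014900775694241
```

View pics/s4.png

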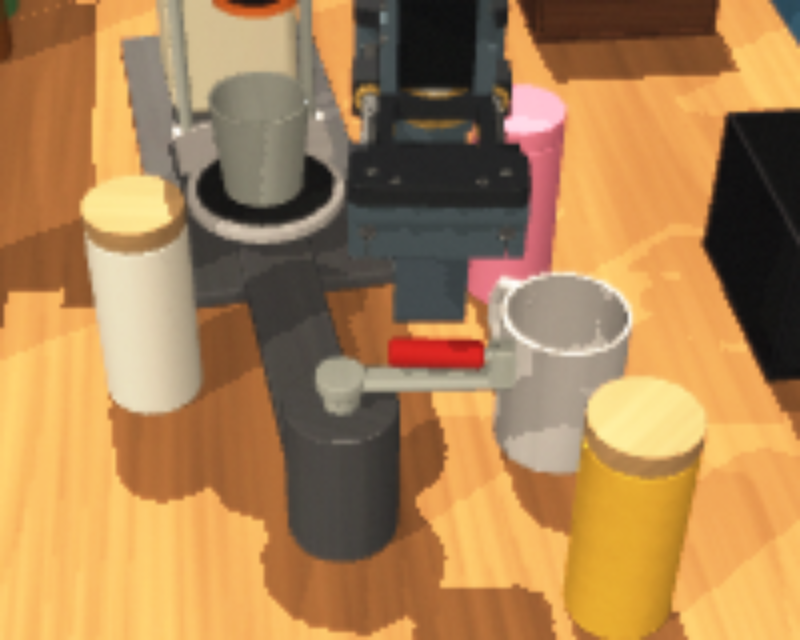

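The gripper is above the grip (436,352 in the crop) with the jaws across the arm. I'm descending to TCP z of about 137 mm.

>>> drive_tool([
  [0,0.001,-0.02,0,0,0],
  [0,0,-0.02,0,0,0],
  [0,0,-0.0135,0,0,0],
  [0,0,0,0,0,0],
])

```text
time: 10.28
position: [546.3, 51.5, 136.0]
ee_rot: [-0.127, -2.16, 2.16]
force: [0.1, -0.1, -0.2]
gripper_width: 0.5
```

>>> drive_tool([
  [0,0,0,0,0,0],
  [0,0,0,0,0,0],
  [0,0,0,0,0,0],
  [0,0,0,0,0,0],
  [0,0,0,0,0,0],
], jaw=-1, force=15)

```text
time: 10.9
position: [547.0, 51.3, 136.6]
ee_rot: [-0.128, -2.16, 2.163]
force: [0.7, -1.9, 1.7]
gripper_width: 0.176
```

```bash
python3 - <<'E'
from h import *
np.set_printoptions(precision=3,suppress=True)
cv2.imwrite(f"pics/s5.png",cv2.resize(env.read_camera('side')[100:260,150:350,::-1],None,fx=4,fy=4))
s=env.get_state();print(s['position'],s['force'],s['ft_torque'],s['time'],s['gripper_width']*91)
E
```

```text
[546.979  51.272 136.482] [ 0.577 -3.283  0.365] [-0.568 -0.135  0.229] 10.95 15.624346472900456
```

View pics/s5.png

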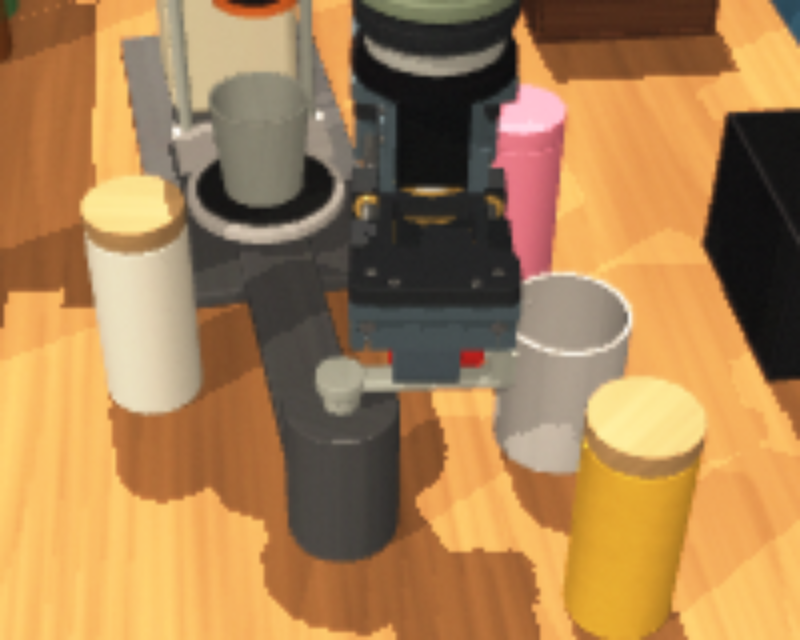

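Gripped at 15.6 mm on the red sleeve. Now the arc about the pivot, first part.

>>> drive_tool([
  [0.0008,-0.0001,0.008,0,0,0],
  [0.0023,-0.0002,0.0077,0,0,0],
  [0.0038,-0.0004,0.0071,0,0,0],
  [0,0,0,0,0,0],
])

```text
time: 11.45
position: [553.0, 50.7, 159.6]
ee_rot: [-0.126, -2.159, 2.161]
force: [-1.7, -5.4, 0.0]
gripper_width: 0.17
```

```bash
python3 - <<'E'
from h import *
np.set_printoptions(precision=3,suppress=True)
cv2.imwrite(f"pics/s6.png",cv2.resize(env.read_camera('side')[100:260,150:350,::-1],None,fx=4,fy=4))
s=env.get_state();print(s['position'],s['force'],s['ft_torque'],s['time'],s['gripper_width']*91)
E
```

```text
[553.046  50.736 159.625] [-2.016 -5.228 -0.281] [-0.702  0.468  0.223] 11.5 15.552232240778684
```

View pics/s6.png

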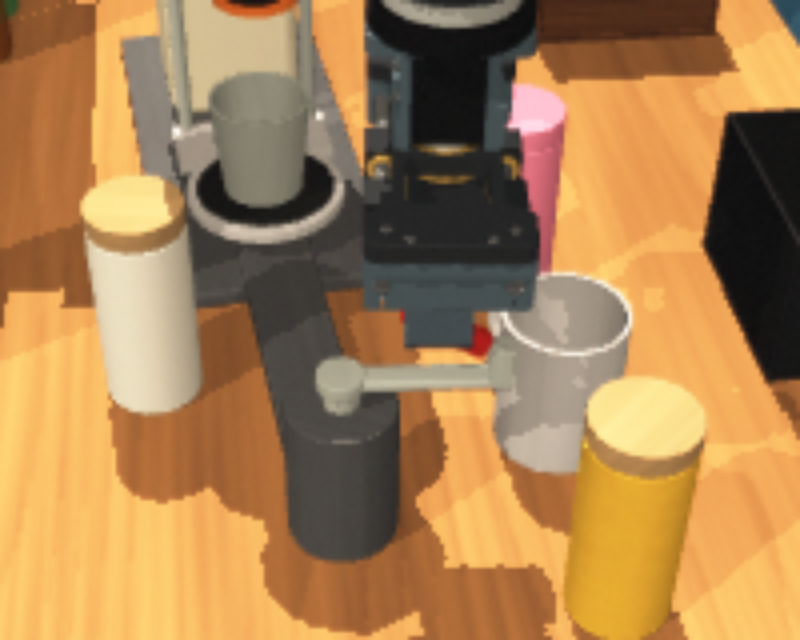

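The grip is rising with the fingers and forces are small. Finishing the arc.

>>> drive_tool([
  [0.0051,-0.0006,0.0062,0,0,0],
  [0.0062,-0.0008,0.0051,0,0,0],
  [0.007,-0.0009,0.0038,0,0,0],
  [0.0076,-0.0009,0.0023,0,0,0],
  [0.008,-0.0009,0.0008,0,0,0],
  [0,0,0,0,0,0],
])

```text
time: 12.25
position: [587.4, 48.2, 179.1]
ee_rot: [-0.129, -2.163, 2.157]
force: [-3.9, -0.8, 5.7]
gripper_width: 0.169
```

```bash
python3 - <<'E'
from h import *
np.set_printoptions(precision=3,suppress=True)
cv2.imwrite(f"pics/s7.png",cv2.resize(env.read_camera('side')[100:260,150:350,::-1],None,fx=4,fy=4))
s=env.get_state();print(s['position'],s['force'],s['ft_torque'],s['time'],s['gripper_width']*91)
E
```

```text
[587.399  48.195 179.159] [-3.711 -0.589  5.231] [-0.004  0.816  0.027] 12.3 15.664624133770104
```

View pics/s7.png

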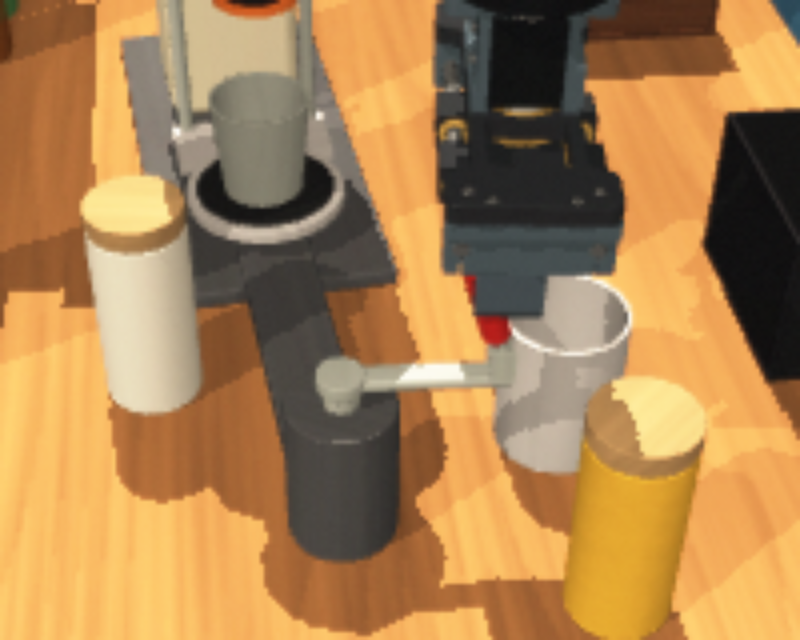

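The grip is mostly up but still leans inward: its top is at (470,280), left of its base at (497,345) in the crop. I'm pushing outward in small steps.

>>> drive_tool([
  [0.003,-0.0003,0.001,0,0,0],
  [0.003,-0.0003,0.0005,0,0,0],
  [0,0,0,0,0,0],
])

```text
time: 12.68
position: [593.6, 47.5, 179.8]
ee_rot: [-0.129, -2.163, 2.158]
force: [-4.1, 1.7, 6.0]
gripper_width: 0.17
```

>>> drive_tool([
  [0.003,-0.0003,0,0,0,0],
  [0.002,-0.0002,0,0,0,0],
  [0,0,0,0,0,0],
])

```text
time: 13.05
position: [598.8, 47.0, 179.7]
ee_rot: [-0.129, -2.163, 2.158]
force: [-4.7, 0.8, 6.0]
gripper_width: 0.168
```

```bash
python3 - <<'E'
from h import *
np.set_printoptions(precision=3,suppress=True)
cv2.imwrite(f"pics/s8.png",cv2.resize(env.read_camera('side')[100:260,150:350,::-1],None,fx=4,fy=4))
s=env.get_state();print(s['position'],s['force'],s['ft_torque'],s['time'],s['gripper_width']*91)
e=np.array([.994,-.108,0])
for r in (80,85,90):
  p=np.array([503.8,55.6,0])+r*e
  print(r,(proj('side',[p+[0,0,127],p+[0,0,137],p+[0,0,187]])-[150,100])*4)
E
```

```text
[598.781  47.008 179.711] [-4.013  1.043  4.967] [0.384 0.837 0.001] 13.1 15.491291682790164
80 [[494.474 352.333]
 [495.532 337.802]
 [501.104 261.317]]
85 [[503.957 352.321]
 [505.095 337.793]
 [511.086 261.322]]
90 [[513.437 352.309]
 [514.654 337.784]
 [521.065 261.327]]
```

View pics/s8.png

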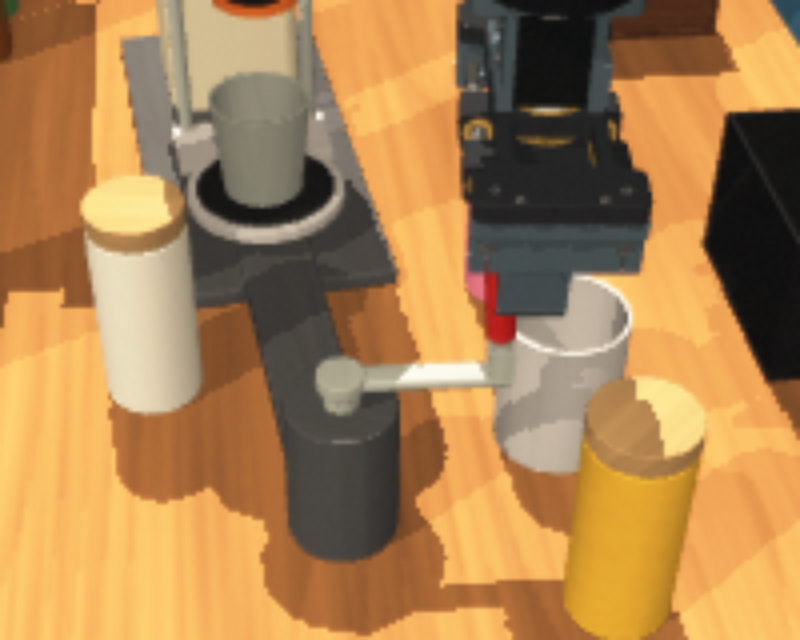

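The grip now looks close to upright (501, 280–340), but it has slid towards the pad edge. I'll open, recentre, look and regrasp.

>>> drive_tool([
  [0,0,0,0,0,0],
  [0,0,0,0,0,0],
  [-0.005,0,0,0,0,0],
  [-0.0055,-0.0005,-0.006,0,0,0],
  [0,0,0,0,0,0],
], jaw=0)

```text
time: 13.72
position: [587.0, 45.3, 172.0]
ee_rot: [-0.126, -2.16, 2.16]
force: [0.5, 0.5, -0.1]
gripper_width: 0.499
```

```bash
python3 - <<'E'
from h import *
np.set_printoptions(precision=3,suppress=True)
cv2.imwrite(f"pics/s9.png",cv2.resize(env.read_camera('side')[100:260,150:350,::-1],None,fx=4,fy=4))
cv2.imwrite(f"pics/t9.png",cv2.resize(env.read_camera('top')[120:280,150:350,::-1],None,fx=4,fy=4))
s=env.get_state();print(s['position'],s['force'],s['time'],s['gripper_width']*91)
E
```

```text
[587.835  45.375 172.598] [-0.7  -0.8   0.73] 13.825 45.55119577538818
```

View pics/s9.png

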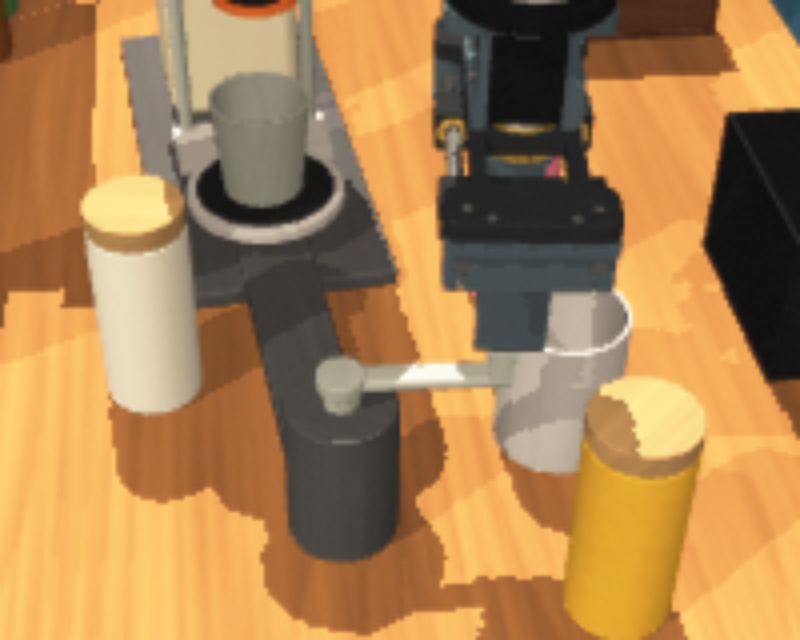

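View pics/t9.png

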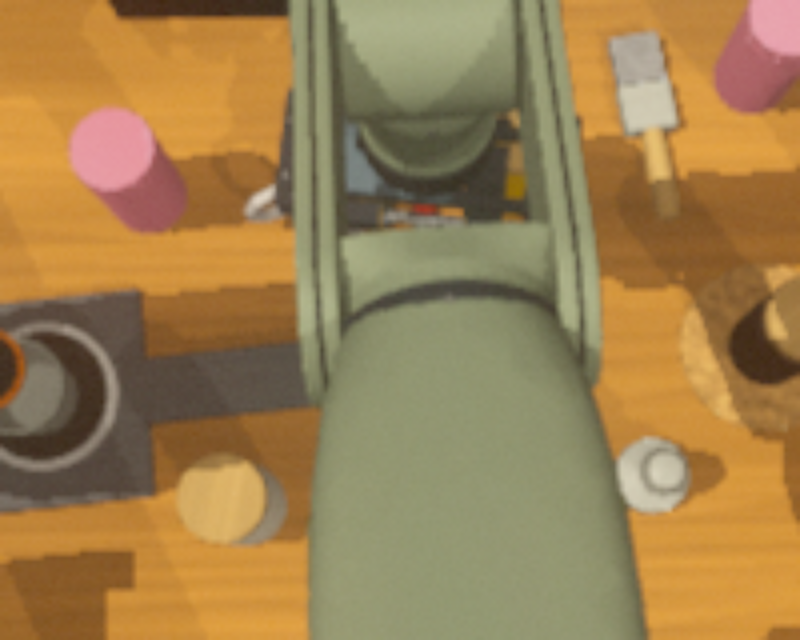

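>>> drive_tool([
  [0,0,0,0,0,0],
  [0,0,0,0,0,0],
  [0,0,0,0,0,0],
  [0,0,0,0,0,0],
], jaw=-1, force=30)

```text
time: 14.32
position: [588.2, 45.7, 172.8]
ee_rot: [-0.128, -2.161, 2.16]
force: [0.7, 0.4, 0.6]
gripper_width: 0.165
```

>>> drive_tool([
  [0.001,-0.0001,0,0,0,0],
  [0.001,-0.0001,0,0,0,0],
  [0,0,0,0,0,0],
])

```text
time: 14.7
position: [588.8, 45.4, 172.7]
ee_rot: [-0.125, -2.159, 2.159]
force: [-4.2, 3.0, 2.3]
gripper_width: 0.166
```

```bash
python3 - <<'E'
from h import *
np.set_printoptions(precision=3,suppress=True)
cv2.imwrite(f"pics/s10.png",cv2.resize(env.read_camera('side')[100:260,150:350,::-1],None,fx=4,fy=4))
s=env.get_state();print(s['position'],s['force'],s['ft_torque'],s['time'],s['gripper_width']*91)
E
```

```text
[588.818  45.324 172.673] [-4.021  1.7    3.337] [0.494 1.053 0.005] 14.75 15.502039844401482
```

View pics/s10.png

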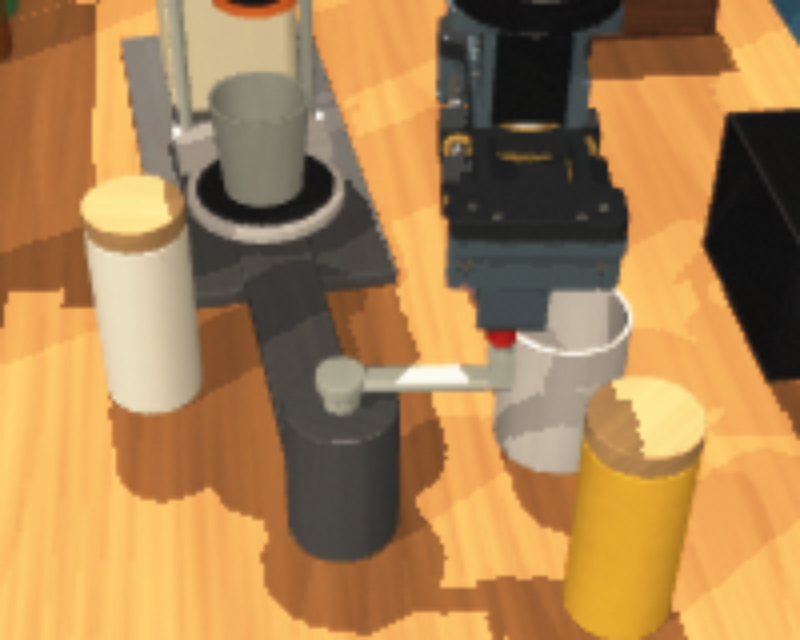

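>>> drive_tool([
  [0.001,-0.0001,0,0,0,0],
  [0.001,-0.0001,0,0,0,0],
  [0,0,0,0,0,0],
])

```text
time: 15.12
position: [589.4, 45.2, 172.6]
ee_rot: [-0.121, -2.158, 2.158]
force: [-7.8, 2.0, 6.6]
gripper_width: 0.165
```

>>> drive_tool([
  [0.001,-0.0001,0,0,0,0],
  [0.001,-0.0001,0,0,0,0],
  [0,0,0,0,0,0],
])

```text
time: 15.5
position: [590.8, 45.1, 172.6]
ee_rot: [-0.119, -2.157, 2.157]
force: [-9.2, 3.0, 6.8]
gripper_width: 0.169
```

The outward force climbs steadily, so the grip is at its upright stop at about (589,45.3), radius about 85.5. Next I measure the cup-to-spout gap from the side picture.

```bash
python3 - <<'E'
from h import *
a=cv2.imread('pics/side3.png')[85:175,165:255]
a=cv2.imread('pics/side0.png')[85:175,165:265];cv2.imwrite('pics/c4.png',cv2.resize(a,None,fx=6,fy=6,interpolation=2))
E
```

```text
(no output)
```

View pics/c4.png

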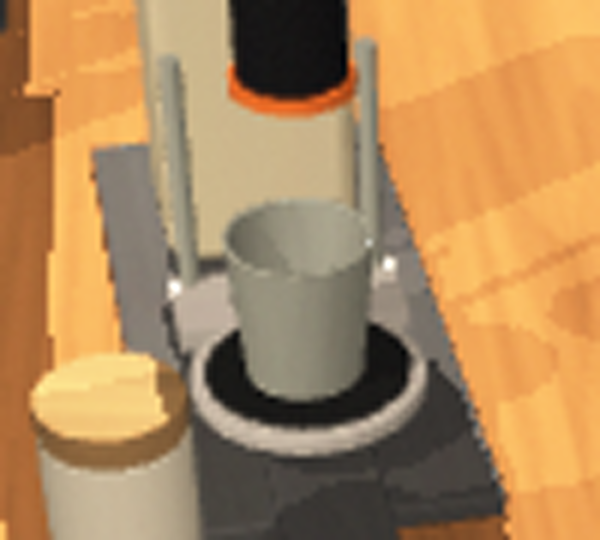

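```bash
python3 - <<'E'
from h import *
from scipy.optimize import least_squares
np.set_printoptions(precision=1,suppress=True)
t=np.linspace(0,2*np.pi,361)
def ext(p,r):
    P=np.c_[p[0]+r*np.cos(t),p[1]+r*np.sin(t),np.full_like(t,p[2])]
    q=(proj('side',P)-[165,85])*6; return np.array([q[:,0].min(),q[:,0].max(),q[:,1].min(),q[:,1].max()])
# rim
for xy in [(475,333),(474,329),(476,337),(472,325)]:
  z=lambda f,g:least_squares(f,g).x[0]
  rim=z(lambda a:ext([*xy,a[0]],34)-[226,375,200,280],[110])
  rimf=z(lambda a:ext([*xy,a[0]],34)[3:]-280,[110])
  sp=z(lambda a:ext([*xy,a[0]],24)[3:]-116,[250])
  pl=z(lambda a:ext([*xy,a[0]],55)[[3]]-440,[40])
  print(xy,rim,rimf,sp,pl,sp-rim, ext([*xy,rim],34),ext([*xy,sp],24))
print(least_squares(lambda a:ext(a,34)-[226,375,200,280],[475,333,110]).x)
E
```

```text
(475, 333) 114.2926398855998 114.60406353049704 187.4842510082187 44.70093606273094 73.19161112261891 [220.9 374.9 199.8 280.6] [232.4 346.7  61.8 116. ]
(474, 329) 116.7065716277202 117.17560676775501 189.67195277202333 47.69082928787058 72.96538114430314 [218.5 373.3 199.7 280.9] [230.  344.9  61.5 116. ]
(476, 337) 111.87728711206941 112.03252029323883 185.29654924441408 41.711042840029926 73.41926213234467 [223.2 376.6 199.9 280.3] [234.8 348.6  62.  116. ]
(472, 325) 119.11076049250367 119.81153071553874 191.91176792193085 50.75847341768828 72.80100742942717 [213.7 369.3 199.8 281.4] [225.1 340.6  61.3 116. ]
[476.8 358.   99.2]
```

```bash
cat > arc.py <<'E'
import numpy as np,sys,json
a0,st,n,Rr=map(float,sys.argv[1:5]); 
f=np.radians(a0+st*np.arange(int(n)+1)); p=Rr*np.c_[np.cos(f),np.sin(f)]/1000
print([[round(float(x),4),round(float(y),4),0,0,0,0] for x,y in np.diff(p,axis=0)], np.degrees(f[-1]))
E
python3 arc.py -6.8 -10 9 85.5; python3 arc.py -96.8 -10 10 85.5;python3 arc.py -196.8 -10 10 85.5
```

```text
[[-0.003, -0.0146, 0, 0, 0, 0], [-0.0055, -0.0138, 0, 0, 0, 0], [-0.0079, -0.0127, 0, 0, 0, 0], [-0.0099, -0.0111, 0, 0, 0, 0], [-0.0117, -0.0092, 0, 0, 0, 0], [-0.0131, -0.007, 0, 0, 0, 0], [-0.0142, -0.0047, 0, 0, 0, 0], [-0.0148, -0.0021, 0, 0, 0, 0], [-0.0149, 0.0005, 0, 0, 0, 0]] -96.8
[[-0.0146, 0.003, 0, 0, 0, 0], [-0.0138, 0.0055, 0, 0, 0, 0], [-0.0127, 0.0079, 0, 0, 0, 0], [-0.0111, 0.0099, 0, 0, 0, 0], [-0.0092, 0.0117, 0, 0, 0, 0], [-0.007, 0.0131, 0, 0, 0, 0], [-0.0047, 0.0142, 0, 0, 0, 0], [-0.0021, 0.0148, 0, 0, 0, 0], [0.0005, 0.0149, 0, 0, 0, 0], [0.003, 0.0146, 0, 0, 0, 0]] -196.8
[[0.0055, 0.0138, 0, 0, 0, 0], [0.0079, 0.0127, 0, 0, 0, 0], [0.0099, 0.0111, 0, 0, 0, 0], [0.0117, 0.0092, 0, 0, 0, 0], [0.0131, 0.007, 0, 0, 0, 0], [0.0142, 0.0047, 0, 0, 0, 0], [0.0148, 0.0021, 0, 0, 0, 0], [0.0149, -0.0005, 0, 0, 0, 0], [0.0146, -0.003, 0, 0, 0, 0], [0.0138, -0.0055, 0, 0, 0, 0]] -296.8
```

>>> drive_tool([
  [-0.0046,0,0,0,0,0],
  [-0.001,-0.007,0,0,0,0],
  [-0.0015,-0.0078,0,0,0,0],
  [0,0,0,0,0,0],
])

```text
time: 16.0
position: [586.5, 28.8, 172.6]
ee_rot: [-0.128, -2.159, 2.161]
force: [-1.5, 0.2, 2.4]
gripper_width: 0.166
```

The first 10° of winding went smoothly at 1–3 N. Continuing.

>>> drive_tool([
  [-0.0058,-0.0138,0,0,0,0],
  [-0.0079,-0.0127,0,0,0,0],
  [-0.0099,-0.0111,0,0,0,0],
  [-0.0117,-0.0092,0,0,0,0],
  [-0.0131,-0.007,0,0,0,0],
  [-0.0142,-0.0047,0,0,0,0],
  [-0.0148,-0.0021,0,0,0,0],
  [-0.0149,0.0005,0,0,0,0],
  [0,0,0,0,0,0],
])

```text
time: 17.12
position: [492.4, -30.2, 172.7]
ee_rot: [-0.124, -2.159, 2.161]
force: [-1.3, -3.3, 0.9]
gripper_width: 0.168
```

```bash
python3 - <<'E'
from h import *
np.set_printoptions(precision=3,suppress=True)
cv2.imwrite(f"pics/s11.png",env.read_camera('side')[:,:,::-1])
s=env.get_state();print(s['position'],s['force'],s['ft_torque'],s['time'],s['q'])
E
```

```text
[493.221 -30.281 172.708] [-0.854 -3.785  0.914] [-0.641  0.575  0.023] 17.175 [-0.084  0.242  1.833 -0.001  1.068  1.605]
```

View pics/s11.png

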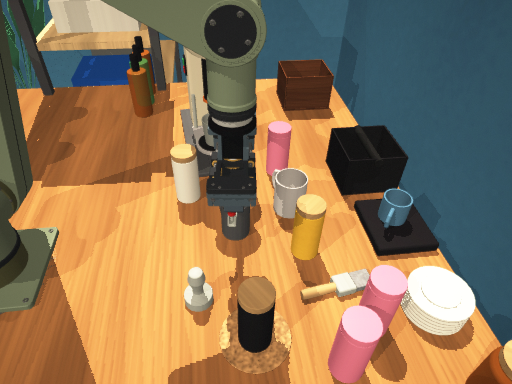

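>>> drive_tool([
  [-0.0146,0.002,0,0,0,0],
  [-0.0138,0.0055,0,0,0,0],
  [-0.0127,0.0079,0,0,0,0],
  [-0.0111,0.0099,0,0,0,0],
  [-0.0092,0.0117,0,0,0,0],
  [-0.007,0.0131,0,0,0,0],
  [-0.0047,0.0142,0,0,0,0],
  [-0.0021,0.0148,0,0,0,0],
  [0.0005,0.0149,0,0,0,0],
  [0,0,0,0,0,0],
])

```text
time: 18.42
position: [421.6, 64.8, 172.8]
ee_rot: [-0.131, -2.164, 2.165]
force: [7.4, -0.2, -6.2]
gripper_width: 0.169
```

```bash
python3 - <<'E'
from h import *
np.set_printoptions(precision=3,suppress=True)
cv2.imwrite(f"pics/s12.png",env.read_camera('side')[:,:,::-1])
s=env.get_state();print(s['position'],s['force'],s['ft_torque'],s['time'],s['q'])
E
```

```text
[421.551  64.526 172.81 ] [ 7.568 -1.502 -5.464] [-0.046 -1.108  0.04 ] 18.475 [ 0.126  0.135  1.974 -0.002  1.028  1.813]
```

View pics/s12.png

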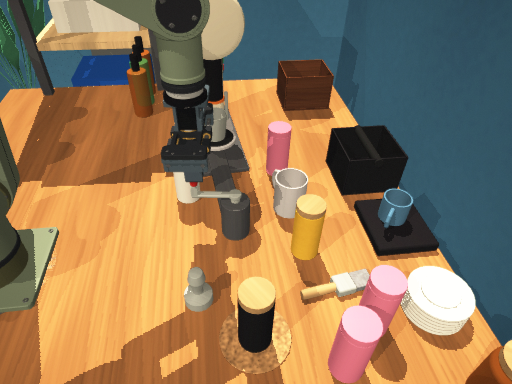

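>>> drive_tool([
  [0.0045,0.0146,0,0,0,0],
  [0.0055,0.0138,0,0,0,0],
  [0.0079,0.0127,0,0,0,0],
  [0.0099,0.0111,0,0,0,0],
  [0.0117,0.0092,0,0,0,0],
  [0.0131,0.007,0,0,0,0],
  [0.0142,0.0047,0,0,0,0],
  [0.0148,0.0021,0,0,0,0],
  [0,0,0,0,0,0],
])

```text
time: 19.6
position: [502.1, 138.6, 172.7]
ee_rot: [-0.127, -2.159, 2.163]
force: [0.4, -4.6, 3.1]
gripper_width: 0.169
```

```bash
python3 - <<'E'
from h import *
np.set_printoptions(precision=3,suppress=True)
cv2.imwrite(f"pics/s13.png",env.read_camera('side')[:,:,::-1])
s=env.get_state();print(s['position'],s['force'],s['ft_torque'],s['time'],s['q'])
E
python3 arc.py -266.8 -10 10 85.5
```

```text
[501.756 138.566 172.673] [-0.022 -4.977  1.859] [-0.835  0.291  0.073] 19.65 [ 0.248  0.281  1.777 -0.002  1.084  1.937]
[[0.0149, -0.0005, 0, 0, 0, 0], [0.0146, -0.003, 0, 0, 0, 0], [0.0138, -0.0055, 0, 0, 0, 0], [0.0127, -0.0079, 0, 0, 0, 0], [0.0111, -0.0099, 0, 0, 0, 0], [0.0092, -0.0117, 0, 0, 0, 0], [0.007, -0.0131, 0, 0, 0, 0], [0.0047, -0.0142, 0, 0, 0, 0], [0.0021, -0.0148, 0, 0, 0, 0], [-0.0005, -0.0149, 0, 0, 0, 0]] -366.8
```

View pics/s13.png

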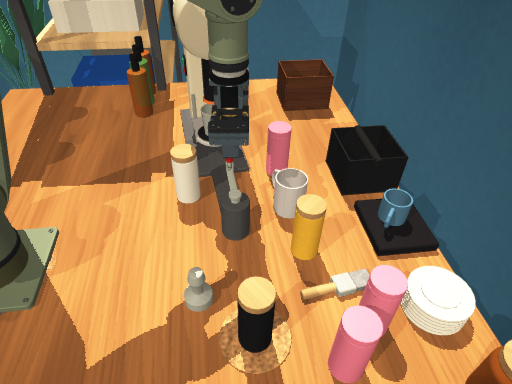

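>>> drive_tool([
  [0.0149,-0.0015,0,0,0,0],
  [0.0146,-0.003,0,0,0,0],
  [0.0138,-0.0055,0,0,0,0],
  [0.0127,-0.0079,0,0,0,0],
  [0.0111,-0.0099,0,0,0,0],
  [0.0092,-0.0117,0,0,0,0],
  [0,0,0,0,0,0],
])

```text
time: 20.52
position: [578.7, 98.3, 172.7]
ee_rot: [-0.13, -2.16, 2.161]
force: [-1.5, -1.4, 3.5]
gripper_width: 0.168
```

```bash
python3 - <<'E'
from h import *
np.set_printoptions(precision=3,suppress=True)
im=env.read_camera('side')[:,:,::-1]
cv2.imwrite(f"pics/s14.png",im)
cv2.imwrite(f"pics/s14c.png",cv2.resize(im[85:175,165:265],None,fx=6,fy=6,interpolation=2))
s=env.get_state();print(s['position'],s['force'],s['ft_torque'],s['time'],s['q'])
E
```

```text
[578.28   98.805 172.702] [-1.101 -0.28   2.086] [-0.031  0.483 -0.009] 20.575 [ 0.15   0.379  1.628 -0.001  1.134  1.84 ]
```

View pics/s14.png

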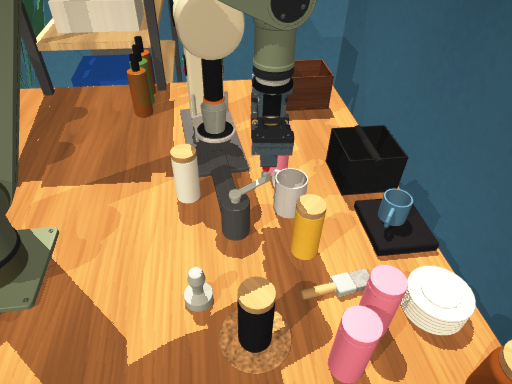

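View pics/s14c.png

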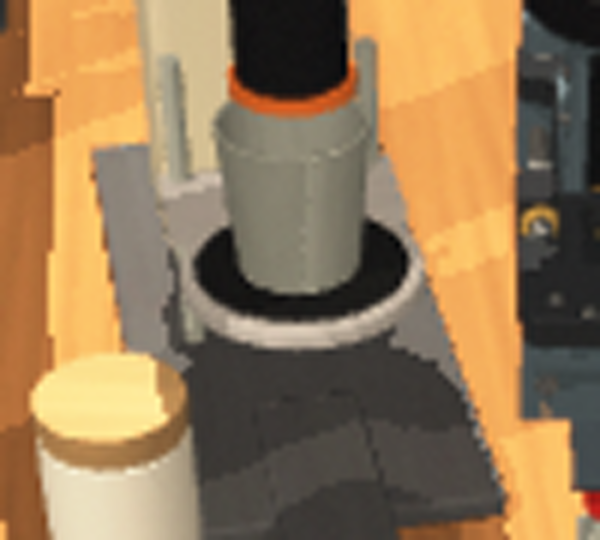

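```bash
python3 - <<'E'
from h import *
from scipy.optimize import least_squares
np.set_printoptions(precision=1,suppress=True)
t=np.linspace(0,2*np.pi,361)
def ext(p,r):
    P=np.c_[p[0]+r*np.cos(t),p[1]+r*np.sin(t),np.full_like(t,p[2])]
    q=(proj('side',P)-[165,85])*6; return np.array([q[:,0].min(),q[:,0].max(),q[:,1].min(),q[:,1].max()])
xy=(475,333)
z=lambda r,v:least_squares(lambda a:ext([*xy,a[0]],r)[3:]-v,[150]).x[0]
print('rim0',z(34,280),'rim1',z(34,163),z(34,160),'spout r24,r27',z(24,116),z(27,116),'plat0,1 ',z(57,452),z(57,347))
print(ext([*xy,z(34,163)],34),ext([*xy,z(27,116)],27))
E
for i in side3 s14; do python3 - $i <<'E'
import cv2,sys
a=cv2.imread(f'pics/{sys.argv[1]}.png')[:,:,:]
# profile down column at spout centre
for r in range(94,150): print(r,a[r,214].tolist(),end=' ')
print()
E
done; python3 - <<'E'
E
```

```text
rim0 114.60406353066372 rim1 171.28701209439163 172.6831564425593 spout r24,r27 187.48425100857386 189.09351005602218 plat0,1  39.55697511065521 95.49856385429324
[211.3 371.5  85.2 163. ] [225.  353.7  55.1 116. ]
94 [17, 16, 19] 95 [17, 15, 15] 96 [14, 13, 13] 97 [14, 15, 14] 98 [15, 15, 14] 99 [17, 18, 17] 100 [40, 40, 36] 101 [65, 64, 56] 102 [51, 48, 43] 103 [50, 49, 43] 104 [49, 48, 42] 105 [38, 37, 35] 106 [37, 37, 34] 107 [38, 38, 35] 108 [38, 38, 35] 109 [37, 37, 33] 110 [36, 36, 34] 111 [25, 24, 23] 112 [26, 26, 24] 113 [26, 24, 24] 114 [26, 25, 24] 115 [15, 15, 15] 116 [14, 15, 16] 117 [16, 15, 16] 118 [16, 17, 17] 119 [16, 16, 17] 120 [17, 16, 17] 121 [18, 19, 18] 122 [16, 16, 17] 123 [15, 14, 15] 124 [18, 18, 18] 125 [18, 17, 19] 126 [16, 15, 16] 127 [21, 22, 24] 128 [34, 46, 54] 129 [39, 39, 38] 130 [37, 38, 37] 131 [36, 36, 36] 132 [34, 35, 35] 133 [33, 35, 35] 134 [33, 35, 35] 135 [34, 34, 35] 136 [37, 37, 36] 137 [67, 67, 60] 138 [67, 67, 58] 139 [69, 68, 60] 140 [67, 67, 58] 141 [40, 41, 40] 142 [30, 30, 32] 143 [30, 30, 31] 144 [32, 32, 33] 145 [38, 38, 37] 146 [37
[... 410 characters left out ...]
 [110, 128, 134] 114 [111, 128, 133] 115 [110, 128, 133] 116 [109, 128, 132] 117 [110, 127, 134] 118 [110, 128, 133] 119 [109, 127, 131] 120 [108, 126, 131] 121 [111, 127, 132] 122 [111, 129, 133] 123 [111, 129, 135] 124 [111, 130, 134] 125 [110, 129, 134] 126 [110, 128, 134] 127 [111, 129, 134] 128 [111, 129, 134] 129 [113, 132, 135] 130 [111, 131, 134] 131 [112, 132, 135] 132 [111, 130, 135] 133 [107, 124, 129] 134 [34, 37, 38] 135 [25, 27, 29] 136 [25, 26, 27] 137 [26, 27, 29] 138 [54, 60, 67] 139 [169, 188, 203] 140 [181, 200, 215] 141 [161, 177, 193] 142 [148, 166, 180] 143 [84, 91, 99] 144 [54, 59, 62] 145 [55, 58, 61] 146 [56, 59, 62] 147 [55, 58, 61] 148 [53, 57, 60] 149 [52, 57, 59]
```

```bash
python3 - <<'E'
from h import *
np.set_printoptions(precision=1,suppress=True)
a=env.read_camera('top')[:,:,::-1]
cv2.imwrite('pics/t14.png',cv2.resize(a[180:250,110:210],None,fx=8,fy=8,interpolation=cv2.INTER_NEAREST))
t=np.radians(np.arange(0,360,30))
for n,r,zz in (('spout',27,190),('rim',34,173),('plat',55,103)):
    P=np.c_[475+r*np.cos(t),333+r*np.sin(t),np.full_like(t,zz)]; q=(proj('top',P)-[110,180]+.5)*8
    print(n,q[:,0].min(),q[:,0].max(),q[:,1].min(),q[:,1].max())
E
```

```text
spout 205.84749226792906 373.9476043404909 186.17296341425777 353.49201267888634
rim 201.69077416826417 409.7052897892445 173.11011722787816 380.2383338427162
plat 208.31984612060023 522.4090328112784 145.8880587050246 459.09598346281314
```

View pics/t14.png

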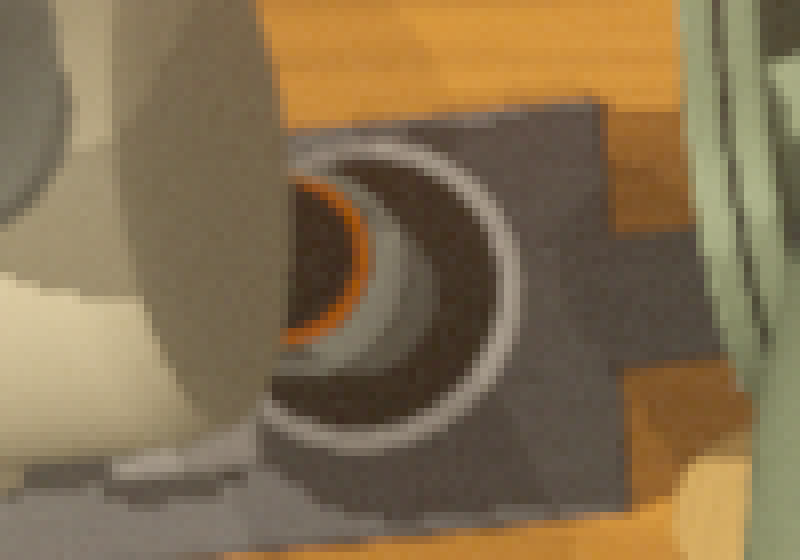

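The rim has risen about 56 mm. From both views the gap is now about 17 mm, so 0.7 rad (40°) remains.

>>> drive_tool([
  [0.007,-0.0131,0,0,0,0],
  [0.0047,-0.0142,0,0,0,0],
  [0.0021,-0.0148,0,0,0,0],
  [0,0,0,0,0,0],
  [0,0,0,0,0,0],
])

```text
time: 21.25
position: [591.4, 57.0, 172.7]
ee_rot: [-0.128, -2.16, 2.161]
force: [-2.1, -0.3, 3.7]
gripper_width: 0.17
```

```bash
cat > gap.py <<'E'
from h import *
from scipy.optimize import least_squares
import sys
np.set_printoptions(precision=2,suppress=True)
im=env.read_camera('side')[:,:,::-1]
cv2.imwrite(f"pics/{sys.argv[1]}.png",im)
cv2.imwrite(f"pics/{sys.argv[1]}c.png",cv2.resize(im[85:185,165:295],None,fx=6,fy=6,interpolation=2))
s=env.get_state();print(s['position'],s['force'],s['time'])
print([im[r,214].tolist() for r in range(101,115)])
E
python3 gap.py s15
```

```text
[591.37  57.27 172.67] [-1.96 -0.83  2.46] 21.3
[[21, 41, 85], [33, 93, 209], [38, 95, 207], [76, 116, 175], [116, 134, 140], [116, 136, 141], [119, 137, 142], [118, 137, 142], [118, 137, 144], [106, 125, 130], [112, 129, 134], [110, 129, 134], [110, 128, 133], [109, 128, 133]]
```

View pics/s15c.png

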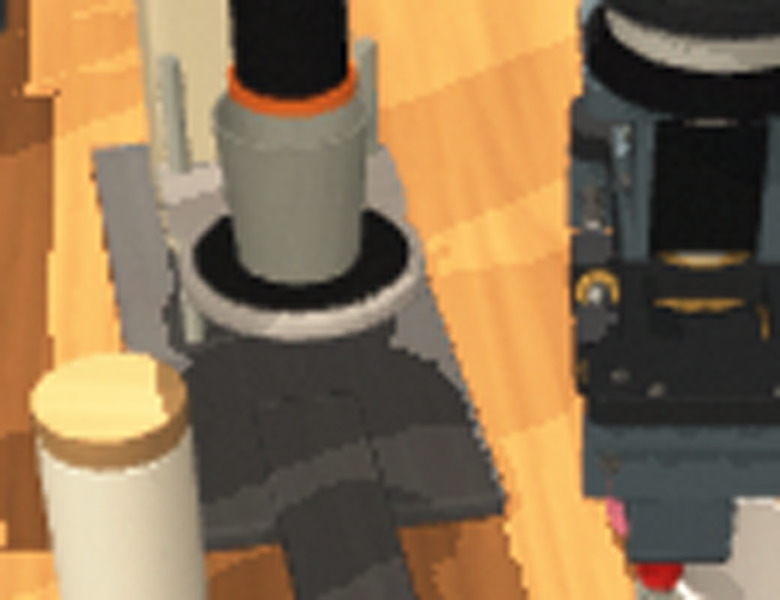

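The gap is now about 11.5–12 mm. I'll wind a last 10°, then press the grip outward against its stop and relax.

>>> drive_tool([
  [-0.0003,-0.0075,0,0,0,0],
  [-0.0005,-0.0074,0,0,0,0],
  [0,0,0,0,0,0],
  [0.0015,-0.0001,0,0,0,0],
  [0.0015,-0.0001,0,0,0,0],
  [0,0,0,0,0,0],
  [-0.0015,0.0001,0,0,0,0],
  [0,0,0,0,0,0],
])

```text
time: 22.3
position: [591.1, 42.5, 172.6]
ee_rot: [-0.124, -2.159, 2.16]
force: [-5.5, 0.5, 5.9]
gripper_width: 0.166
```

>>> drive_tool([
  [0,0,0,0,0,0],
  [0,0,0,0,0,0],
  [0,0,0,0,0,0],
  [0,0,0.03,0,0,0],
  [0,0,0.05,0,0,0],
  [-0.04,-0.03,0.04,0,0,0],
  [-0.05,-0.03,0.03,0,0,0],
  [-0.05,-0.03,0,0,0,0],
  [-0.05,-0.03,0,0,0,0],
  [0,0,0,0,0,0],
], jaw=0)

```text
time: 23.55
position: [403.0, -76.6, 321.0]
ee_rot: [-0.133, -2.158, 2.161]
force: [1.0, 0.2, -0.0]
gripper_width: 0.502
```

```bash
python3 gap.py s16; python3 - <<'E'
from h import *
cv2.imwrite('pics/t16.png',env.read_camera('top')[:,:,::-1])
for t in ("canister_black","milk_jug","tamper","canister_white","canister_yellow"):
  for c in ('side','top'):
    print(t,c,[(np.round(r['position'],0).tolist(),round(r['conf'],2)) for r in env.look_for(c,t)[:3]])
E
```

```text
[404.94 -76.   321.01] [-0.03 -0.54 -0.89] 23.6
[[22, 41, 86], [33, 91, 206], [37, 93, 205], [74, 114, 173], [116, 135, 140], [115, 135, 139], [115, 135, 140], [112, 129, 135], [113, 130, 137], [109, 127, 132], [111, 128, 134], [110, 127, 133], [108, 126, 131], [107, 125, 131]]
canister_black side [([507.0, -228.0, 126.0], 0.97)]
canister_black top [([699.0, -131.0, 15.0], 0.65), ([454.0, 334.0, 428.0], 0.21)]
milk_jug side [([636.0, 94.0, 60.0], 0.66)]
milk_jug top [([645.0, 119.0, 34.0], 0.74)]
tamper side [([411.0, -122.0, 27.0], 0.6), ([585.0, 34.0, 160.0], 0.15)]
tamper top [([541.0, 47.0, 116.0], 0.53)]
canister_white side [([404.0, 161.0, 71.0], 0.87)]
canister_white top [([389.0, 178.0, 141.0], 0.64), ([475.0, 310.0, 215.0], 0.52)]
canister_yellow side [([649.0, -294.0, 121.0], 0.95), ([719.0, -224.0, 131.0], 0.94), ([633.0, 242.0, 99.0], 0.91)]
canister_yellow top [([631.0, -20.0, 143.0], 0.92), ([625.0, 258.0, 143.0], 0.87), ([713.0, -199.0, 138.0], 0.68)]
```

View pics/s16.png

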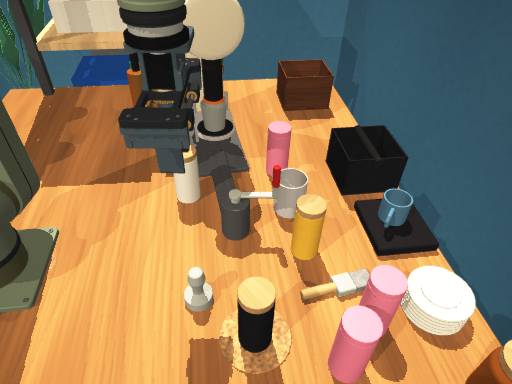

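View pics/s16c.png

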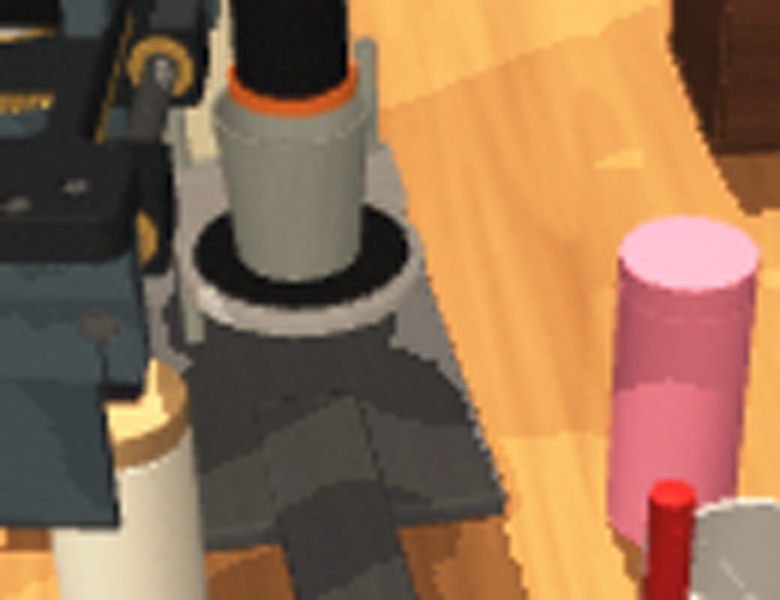

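View pics/t16.png

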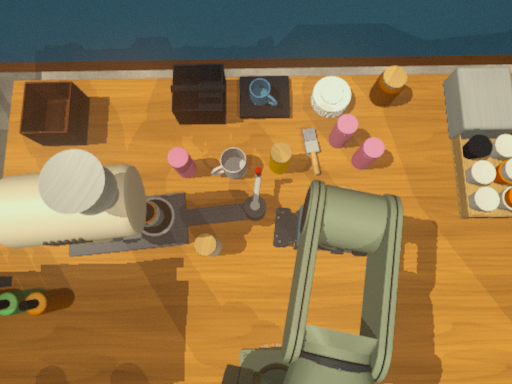

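The grip stands upright at (277,177). The cup sits under the spout with a gap of about 10–11 mm (crop: rim front near row 150, spout edge row 116). The black canister is on the coaster at (256,318), everything else is where it was, and the gripper is clear. Handing in.

```bash
python3 - <<'E'
from plant import env
print(env.hand_in())
E
```

```text
the job is handed in; nothing more can be done
None
```

The cup is up under the spout, with its rim an estimated 10–11 mm below it, and the job is handed in at about 24 s. `env.hand_in()` gives no verdict.

- **Canister:** The black one was in the way, about 91 mm from the crank axis. I lowered it onto the coaster until the force showed contact, then released it; it stands upright there.
- **Grip:** I folded the red grip out and pressed it lightly against its upright stop, before and after winding. It stands upright in the last side picture.
- **Winding:** I wound the crank about 361° clockwise by the grip, roughly 63 mm of lift. The sideways force at the grip stayed below 10 N.

**Last checks:**
- **Gap:** Different estimates put the final gap anywhere from 9.4 to 12 mm. The cup never touched the spout.
- **Surroundings:** Every listed thing I could see looks unmoved in the last pictures. The gripper was clear of everything.
- **Networks:** A few readings disagreed with the pictures. The top view misplaced the black canister and the tamper, both hidden under the arm. For yellow, it also reported the pink look-alikes. I went by the pictures in those cases.

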